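# Rolling pin on its cradle stand, chocked

## Robot

A 6-joint arm with a two-finger parallel gripper is mounted at the origin on the work surface. World frame = base frame: x ahead of the robot, y to its left, z up, the work surface at z = 0. Lengths are in m, angles in rad, forces in N, time in s.
With the tool pointing down it reaches from about 0.375 to 0.925 m from the base axis. Payload 5.7 kg.
Tool frame: the origin (TCP) lies at the very end of the fingers, on their centre line; the grasp point (between the pads) lies 19 mm behind it; z points along the fingers, y is the line along which they close (so a half turn about z gives the same grasp; the last joint's range is limited). The gripper opens to 88 mm and grips with 3 to 60 N. Pads are 20 mm wide; open, the fingers measure 115 mm over their backs; the gripper's body (75 mm by 178 mm) begins 61 mm behind the grasp point.
Start: joints at [-1.432, 0.359, 1.51, -0, 1.272, -0.115], TCP at [0.151, -0.581, 0.223] pointing down, gripper open.
Joint ranges: [-2.97, 2.97], [-1.01, 2.36], [0.21, 2.38], [-0.96, 4.11], [0.2, 2.71], [-2.98, 2.98]. Speed limits (rad/s): [2.39, 2.39, 3.14, 3.14, 3.14, 3.14].

## Interface

Orientations are given as a unit quaternion [x, y, z, w].
In Python, from workcell import bot, vision gives the robot as it stands.
- The arm moves only by the shell command python3 -m handwheel 'ROWS' [FORCE]. ROWS is JSON, a list of rows, each a list of 3 entries, a list of its own where there are three numbers: the shift along the tool's x, y, z in units of 500 mm (1.0 is 500 mm), then the turn, a rotation vector about the tool's x, y, z in units of 60 degrees (1.0 is 60 degrees), then the opening, from 0 (shut) to 1 (fully open). A call has 1 to 5 rows; each row is the pose to reach, as a shift and turn from the pose commanded when the call began, along the tool's axes at that moment; what a row does not reach only later rows make up. A row lasts 1/12 s, in which the tool goes at most 41.7 mm and 7.16 degrees, less where a joint would pass 70% of its speed; a pose out of reach is approached as far as the arm can. A call with a number of a shift or a turn outside -1 to 1 is refused whole. A call with a gripper value outside its range is refused whole. The fingers move at their own pace and stop on an object; FORCE is the grip in N (left out, the last holds). Time passes only in rows, so rows that repeat a pose let the fingers close. It gives the time, the measured TCP pose, the force, the opening and the grip force at its end, in the units of the state.
- bot.state(): the state, without advancing time (a new reading comes with each control period).
- vision.capture(name): name is "scene" or "side" or "wrist"; returns a dict with "color" (420x560x3 uint8, blue, green, red), "vertical_fov" (degrees; the focal length in pixels is half the picture's height over the tangent of half this angle, whatever the lens; pixels are square), "cx", "cy" (the principal point, pixels), "xyz" and "rotation" of the camera in the world. Camera axes: x right, y down, z forward; pixel columns grow to the right and rows downward; lengths in m; the calibration is good to about 2 mm. A picture is of the moment at which its call begins. There is no depth.
- bot.hand_in(): hands the job in; it is judged then, once.
The state is a dict: "t": time; "joint_pos": joint angles; "qd": joint speeds; "effort": joint torques, N m; "tool_pos": TCP position; "tcp_rot": TCP orientation; "force": force on the tool from outside, world axes, zero at the start; "torque": the same for the moment, N m; "gripper_width": finger opening in m; "finger_force": force on a finger pad.
Only numpy, scipy, OpenCV 4.12 (cv2) and the standard library are available. Lean on these libraries where they do the work, as an engineer would, in place of code of your own. Each camera call takes 0.05 s, during which the arm holds its last target. There are 200 camera calls.

## Task

Put the thick rolling pin away: lay it centred in the two V-cradles of the wooden stand, then chock it by setting the wooden chock flat in the stand's trough, between the pin and the low lip, midway between the cradles and with its ridge running along the pin. Set both down rather than dropping them, and leave the slim pin where it lies.

Things in the scene. Friction and masses are not known exactly. Their poses are not given: they have to be found in the camera images.
- pin: thick rolling pin: plain straight beech cylinder, no handles, 40 mm diameter, 280 mm long, 250 g. Origin at its centre, x axis along it (y, z turn as it rolls). Starts on a grey ribbed mat, axis 27 mm above the worktop, 76 mm from the slim pin's axis. Ribs rise to 10 mm above the worktop; fingers that stay 11 mm or more above it beside the pin clear them.
- slim_pin: slim pin, to be left alone: also a plain beech cylinder 280 mm long, but 26 mm in diameter, lying parallel to the thick pin on the same mat; either pin may be in either groove. Origin at its centre, x axis along it.
- chock: beech block shaped like a flat-topped roof: 55 mm long (x), base 40 mm wide (y), 36 mm high, long sides sloping in to a ridge 16 mm wide; grip its upright end faces, 55 mm apart. Symmetrical both ways, 60 g. Origin: centre of underside, z up. Starts flat on the worktop in a row with a small square lidded wooden box (52 mm, 59 mm high) and a small blue bowl (52 mm, 30 mm high), any order.
- stand: fixed wooden stand, origin centre of underside, z up. Board 230 (x) x 136 (y) x 12 mm; V-cradles 20 mm thick at x = +-95, sides at 40 degrees, from y = -5 to 59. Seated, the thick pin's axis is along x at y = 20, z = 45. Trough: the bare board (z = 12) on the -y side between pin and lip (12 mm tall, inner face y = -58). Lowered straight, the chock fits there at y -38 to -20, best -29.
There are look-alikes about, which are no part of the job. Leave any green look-alike of the chock alone.

How it is judged:
By the outcome, as a careful person would: the job done as asked, in the order asked, and still so for the second after the job is handed in, with the robot touching nothing.
It also fails if it takes over 58 s, if anything falls off the work surface, if the arm or the gripper's body presses on something with over 40 N, if the wrist force passes 120 N, or if a joint passes its speed limit or range.

## Working session

There is one attempt and no reset: what is moved stays moved. The work goes in short steps, Python scripts to look and compute and a shell command to move; the robot and the scene stay as the last step left them, time stands still between calls to the robot, and variables do not carry over. Pictures are saved under pics/ and viewed, at most 10 in all, crops included, and the job is handed in when it is done.

```bash
mkdir -p pics; ls; python3 - <<'E'
from workcell import bot, vision
import cv2,numpy as np,json
for n in ["scene","side","wrist"]:
    c=vision.capture(n); cv2.imwrite(f"pics/{n}0.png",c["color"])
    print(n,c["vertical_fov"],c["cx"],c["cy"],np.round(c["xyz"],4).tolist(),np.round(c["rotation"],4).tolist())
print(bot.state())
E
```

```text
pics
scene 42.21085392639289 280.4324804811387 211.55051875557444 [1.2385, 0.613, 0.6764] [0.3405, 0.8207, -0.4199, -0.1849]
side 50.41323411753001 279.44933992493856 216.34184439062454 [0.2255, 0.7044, 0.517] [-0.2048, 0.8437, -0.4799, 0.126]
wrist 58.04142413705746 281.8935017107003 207.8977298414337 [0.2249, -0.5606, 0.384] [0.7825, -0.6058, -0.0891, 0.1127]
{'t': 0.15, 'joint_pos': array([-1.43212699e+00,  3.59354963e-01,  1.51113703e+00, -1.63145856e-06,
        1.27250852e+00, -1.15083881e-01]), 'qd': array([-0.00136335, -0.00258441, -0.00172402,  0.00015593,  0.00019676,
        0.00025187]), 'effort': array([ 3.85731119e-04, -5.15754175e+01, -2.71009737e+01,  6.74394169e-02,
        3.05879326e-02, -7.74578098e-05]), 'tool_pos': array([ 0.15055358, -0.58027695,  0.22201134]), 'tcp_rot': array([ 9.91961678e-01,  1.26536687e-01, -9.08053958e-06, -7.03871202e-04]), 'force': array([-0.35785975, -0.51658732, -0.72597888]), 'torque': array([ 0.00915038, -0.02089159, -0.04301776]), 'finger_force': 0.0, 'gripper_width': 0.08768570407833863}
```

View pics/scene0.png

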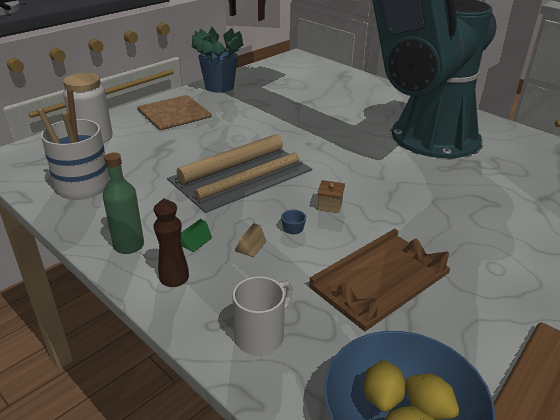

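View pics/side0.png

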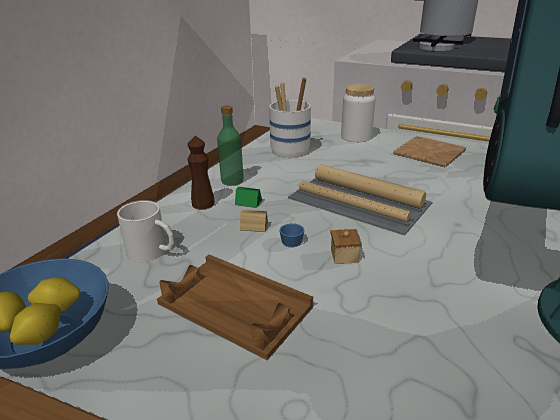

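The scene view shows the thick pin from (180,173) to (283,143), with the slim pin in front of it from (197,193) to (300,160). The chock is at (251,240), the green look-alike at (196,235) and the stand at (380,278). The side view agrees: chock at (254,220), stand at (237,305). Next I'll enlarge these areas.

```bash
python3 - <<'E'
import cv2,numpy as np
s=cv2.imread("pics/scene0.png");d=cv2.imread("pics/side0.png")
def tile(im,x,y,k):
    w,h=400//k,300//k
    t=cv2.resize(im[y:y+h,x:x+w],(w*k,h*k),interpolation=cv2.INTER_CUBIC)
    t=cv2.copyMakeBorder(t,0,300-h*k,0,400-w*k,cv2.BORDER_CONSTANT)
    for u in range((x//20+1)*20,x+w,20):
        cv2.line(t,((u-x)*k,0),((u-x)*k,5),(0,0,255),1);cv2.putText(t,str(u),((u-x)*k-9,15),0,.33,(0,0,255),1)
    for v in range((y//20+1)*20,y+h,20):
        cv2.line(t,(0,(v-y)*k),(5,(v-y)*k),(0,0,255),1);cv2.putText(t,str(v),(7,(v-y)*k+4),0,.33,(0,0,255),1)
    return t
a=np.vstack([np.hstack([tile(s,165,130,2),tile(s,305,225,2)]),np.hstack([tile(d,235,160,2),tile(d,150,250,2)])])
cv2.imwrite("pics/c1.png",np.vstack([np.hstack([tile(s,305,228,3)[:300],tile(d,190,255,3)]),np.hstack([tile(s,165,130,3),tile(d,295,155,3)])]))
E
```

```text
(no output)
```

View pics/c1.png

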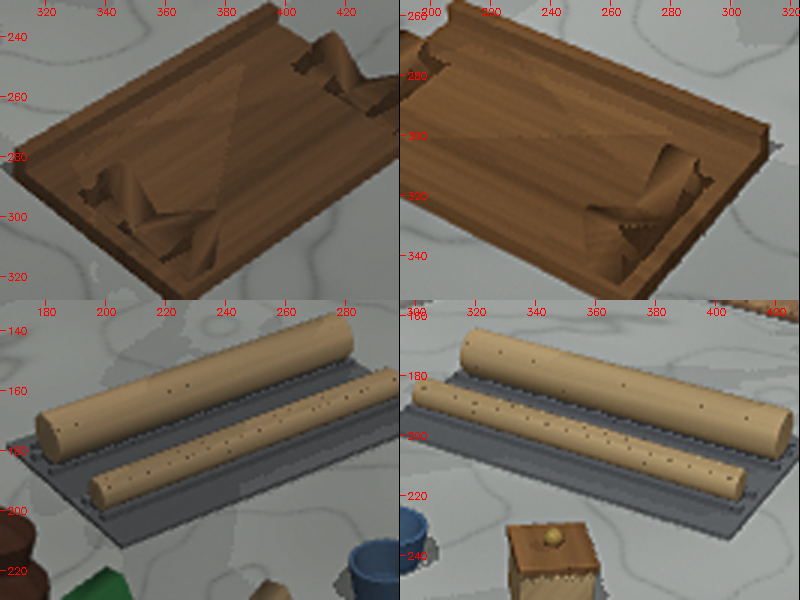

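View pics/wrist0.png

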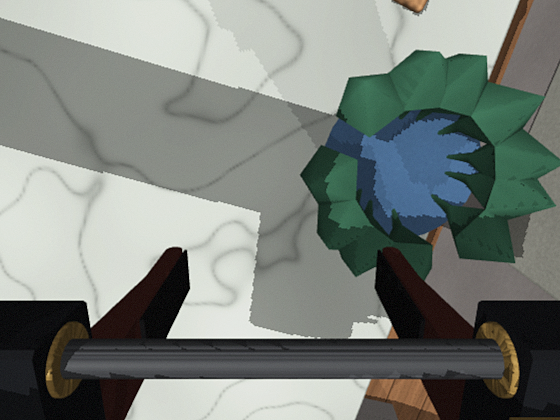

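The crops show the stand's lip on its far side, the thick pin in the far groove and the slim pin in the near one. In the wrist view a potted plant stands ahead at about (430,160), so I must rise before crossing. Next, fit the poses.

```bash
cat > h.py <<'E'
import numpy as np,cv2
from scipy.optimize import least_squares
from scipy.spatial.transform import Rotation as R
from workcell import bot,vision
class Cam:
    def __init__(s,c):
        s.R=R.from_quat(c["rotation"]);s.p=np.array(c["xyz"]);s.c=np.array([c["cx"],c["cy"]])
        s.f=c["color"].shape[0]/2/np.tan(np.radians(c["vertical_fov"])/2)
    def proj(s,P):
        q=s.R.inv().apply(np.atleast_2d(P)-s.p);return q[:,:2]/q[:,2:]*s.f+s.c
    def ray(s,uv,z):
        d=s.R.apply(np.append((np.array(uv)-s.c)/s.f,1));return s.p+d*(z-s.p[2])/d[2]
def place(v,L):
    L=np.array(L,float);c,s=np.cos(v[2]),np.sin(v[2])
    return np.c_[v[0]+c*L[:,0]-s*L[:,1],v[1]+s*L[:,0]+c*L[:,1],L[:,2]]
def fit(v0,obs):  # obs: list of (cam, local pts, pixels)
    r=lambda v:np.concatenate([(c.proj(place(v,L))-np.array(p)).ravel() for c,L,p in obs])
    o=least_squares(r,v0,loss="soft_l1");return o.x,r(o.x).reshape(-1,2)
def fixed():  # fixed cameras
    d={}
    for n,t in (("scene",([1.2385,.613,.6764],[.3405,.8207,-.4199,-.1849],42.21085,280.4325,211.5505)),
                ("side",([.2255,.7044,.517],[-.2048,.8437,-.4799,.126],50.41323,279.4493,216.3418))):
        d[n]=Cam(dict(xyz=t[0],rotation=t[1],vertical_fov=t[2],cx=t[3],cy=t[4],color=np.zeros((420,560,3))))
    return d
E
python3 - <<'E'
from h import *
C=fixed();s,d=C["scene"],C["side"]
for n,uv,z in(("chock",(250,242),.015),("box",(330,198),.03),("bowl",(293,222),.015),("plant",(220,85),.05),("mug",(259,345),0),("grinder",(172,280),0),("bottle",(127,245),0)):print(n,s.ray(uv,z).round(3))
for n,uv,z in(("chock",(254,221),.015),("box",(346,248),.03),("bowl",(292,236),.015)):print(n,d.ray(uv,z).round(3))
for n,uv in (("thick",(181,175.7)),("thick",(279.7,141.7))):print(n,s.ray(uv,.027).round(3))
for n,uv in (("thick",(317.7,171.7)),("thick",(422.7,199.7))):print(n,d.ray(uv,.027).round(3))
A=[(310,277.3),(395,228.7)]
a,b=[s.ray(q,.024) for q in A];print("lip",a,b,np.linalg.norm(a-b))
a2,b2=[d.ray(q,.024) for q in [(208,255),(312.7,296)]];print("lip side",a2,b2,np.linalg.norm(a2-b2))
P=np.array([[-.140,0,.027],[.140,0,.027]])
m=lambda a,b:[*((a+b)/2)[:2],np.arctan2(*(b-a)[1::-1])]
v,r=fit(m(s.ray((181,175.7),.027),s.ray((279.7,141.7),.027)),[(s,P,[(181,175.7),(279.7,141.7)]),(d,P,[(317.7,171.7),(422.7,199.7)])])
print("pin",v.round(4),r.round(1).tolist())
# stand: local +y toward cameras; find yaw from lip with a->b
for sg in (0,np.pi):
    v0=m(a,b);v0[2]+=sg;n=np.array([-np.sin(v0[2]),np.cos(v0[2])]);v0[:2]+=n*.068
    L=[[-.115,-.068,.024],[.115,-.068,.024],[-.115,.068,.012],[.115,.068,.012]]
    if sg:L=[L[i] for i in (1,0,3,2)]
    v,r=fit(v0,[(s,np.array(L),[A[0],A[1],(364.5,325),(449,265.5)]),(d,np.array(L),[(208,255),(312.7,296),(159,299),(269,353)])])
    print("stand",v.round(4),r.round(1).tolist())
E
```

```text
chock [ 0.681 -0.     0.015]
box [0.469 0.023 0.03 ]
bowl [0.573 0.013 0.015]
plant [ 0.269 -0.57   0.05 ]
mug [0.837 0.188 0.   ]
grinder [ 0.844 -0.032  0.   ]
bottle [ 0.847 -0.176  0.   ]
chock [ 0.671 -0.003  0.015]
box [0.448 0.026 0.03 ]
bowl [0.57  0.014 0.015]
thick [ 0.639 -0.273  0.027]
thick [ 0.362 -0.233  0.027]
thick [ 0.638 -0.274  0.027]
thick [ 0.362 -0.239  0.027]
lip [0.68044959 0.15563609 0.024     ] [0.45248372 0.17896951 0.024     ] 0.22915689864741745
lip side [0.67739893 0.15668581 0.024     ] [0.4510669  0.17491905 0.024     ] 0.22706527711889626
pin [ 0.4996 -0.254   3.0014] [[0.0, -0.1], [-0.3, -0.4], [-0.1, -0.0], [-0.1, 0.8]]
stand [0.5621 0.105  3.0726] [[3.5, 2.8], [0.9, 0.3], [-100.8, -76.9], [-103.9, -61.2], [-4.3, 1.7], [-2.0, 1.9], [86.7, -69.9], [75.7, -91.3]]
stand [0.5704 0.2309 6.1964] [[-0.5, -1.0], [-1.7, -1.8], [1.5, 0.1], [0.2, 0.6], [0.4, -1.2], [1.1, -0.4], [-2.2, -0.0], [-0.6, 1.1]]
```

```bash
python3 -m handwheel '[[[0,0,-0.3],[0,0,0],1],[[0,0,-0.3],[0,0,0],1],[[0,0,-0.3],[0,0,0],1],[[0.1,-0.1,-0.36],[0,0,0.1],1],[[0.8,-0.95,-0.36],[0,0,0.338],1]]'
cat >> h.py <<'E'
def go(p,yaw):  # tool down, tool x at world yaw: print shift (500 mm units) and turn (60 deg units)
    s=bot.state();T=R.from_quat(s["tcp_rot"])
    x=np.array([np.cos(yaw),np.sin(yaw),0]);z=np.array([0,0,-1.]);G=R.from_matrix(np.c_[x,np.cross(z,x),z])
    print("t",round(s["t"],2),"at",s["tool_pos"].round(4),"yaw",T.apply([1,0,0]).round(3),"F",s["force"].round(1),"w",round(s["gripper_width"],4),round(s["finger_force"],1))
    print("shift",(T.inv().apply(np.array(p)-s["tool_pos"])/.5).round(4),"turn",((T.inv()*G).as_rotvec()/np.radians(60)).round(4))
E
python3 -c "
from h import *
go([.42,-.02,.40],-.1)"
```

```text
t: 0.57
tool_pos: [0.1853, -0.519, 0.3809]
tcp_rot: [1.0, 0.008, 0.001, 0.005]
force: [1.1, -0.4, 0.5]
gripper_width: 0.0877
finger_force: 0.0
t 0.57 at [ 0.1853 -0.519   0.3809] yaw [1.    0.017 0.002] F [ 1.1 -0.4  0.5] w 0.0877 0.0
shift [ 0.4862 -0.9895 -0.0477] turn [ 0.0099 -0.0024  0.1115]
```

```bash
for i in 1; do :; done
python3 -m handwheel '[[[0.46,-0.94,-0.04],[0,0,0.1],1],[[0.46,-0.94,-0.04],[0,0,0.1],1],[[0.46,-0.94,-0.04],[0,0,0.1],1],[[0.46,-0.94,-0.04],[0,0,0.1],1],[[0.46,-0.94,-0.04],[0,0,0.1],1]]'
python3 -c "
from h import *
go([.42,-.02,.40],-.1)"
```

```text
t: 0.98
tool_pos: [0.2722, -0.3235, 0.3831]
tcp_rot: [0.999, -0.041, 0.0, -0.0]
force: [-0.1, -0.9, 0.5]
gripper_width: 0.0877
finger_force: 0.0
t 0.98 at [ 0.2722 -0.3235  0.3831] yaw [ 0.997 -0.081 -0.   ] F [-0.1 -0.9  0.5] w 0.0877 0.0
shift [ 0.2453 -0.6291 -0.0335] turn [-0.0004  0.      0.0179]
```

```bash

python3 -m handwheel '[[[0.24,-0.6,-0.03],[0,0,0.01],1],[[0.24,-0.6,-0.03],[0,0,0.01],1],[[0.24,-0.6,-0.03],[0,0,0.01],1],[[0.24,-0.6,-0.03],[0,0,0.01],1],[[0.24,-0.6,-0.03],[0,0,0.01],1]]' >/dev/null
python3 -m handwheel '[[[0.10,-0.22,0],[0,0,0],1],[[0.10,-0.22,0],[0,0,0],1],[[0.10,-0.22,0],[0,0,0],1],[[0.10,-0.22,0],[0,0,0],1],[[0.10,-0.22,0],[0,0,0],1]]' 
python3 - <<'E'
from h import *
go([.42,-.02,.40],-.1)
c=vision.capture("wrist");cv2.imwrite("pics/w1.png",c["color"])
import pickle;pickle.dump(c,open("w1.pkl","wb"))
C=Cam(c);print(C.p,C.R.apply([0,0,1]),C.f)
E
```

```text
t: 1.82
tool_pos: [0.4247, -0.0326, 0.3926]
tcp_rot: [0.999, -0.043, -0.0, -0.0]
force: [-0.5, -0.3, -0.0]
gripper_width: 0.0878
finger_force: 0.0
t 1.82 at [ 0.4247 -0.0326  0.3926] yaw [ 0.996 -0.086 -0.001] F [-0.5 -0.3 -0. ] w 0.0878 0.0
shift [-0.0115 -0.0243 -0.0148] turn [-0.0001  0.0009  0.0132]
[ 0.50137861 -0.03912154  0.55459601] [-0.28471471  0.02566563 -0.95826865] 378.52725756545533
```

View pics/w1.png

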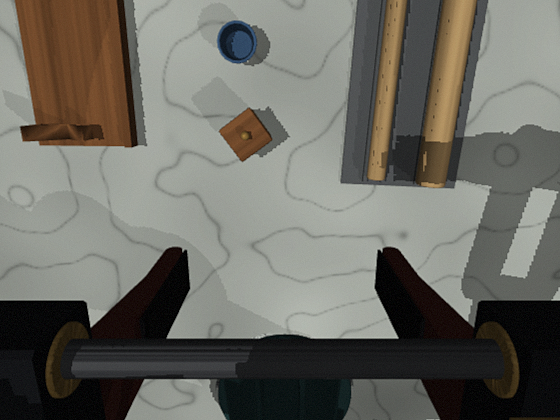

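The wrist camera tilts backward, so this frame shows only the near ends: pin end at (432,187), stand lip corner at (135,146). I'll go further forward to see everything in one view.

```bash

python3 -m handwheel '[[[0.36,-0.02,-0.06],[0,0,0],1],[[0.36,-0.02,-0.06],[0,0,0],1],[[0.36,-0.02,-0.06],[0,0,0],1],[[0.36,-0.02,-0.06],[0,0,0],1],[[0.36,-0.02,-0.06],[0,0,0],1]]' >/dev/null
python3 -m handwheel '[[[0,0,0],[0,0,0],1],[[0,0,0],[0,0,0],1],[[0,0,0],[0,0,0],1]]' 
python3 - <<'E'
from h import *
c=vision.capture("wrist")
import pickle;pickle.dump(c,open("w2.pkl","wb"))
cv2.imwrite("pics/w2.png",cv2.resize(c["color"],(800,600),interpolation=cv2.INTER_CUBIC))
E
```

```text
t: 2.53
tool_pos: [0.6031, -0.0422, 0.4227]
tcp_rot: [0.999, -0.047, -0.001, 0.0]
force: [0.6, -1.1, 0.5]
gripper_width: 0.0878
finger_force: 0.0
```

View pics/w2.png

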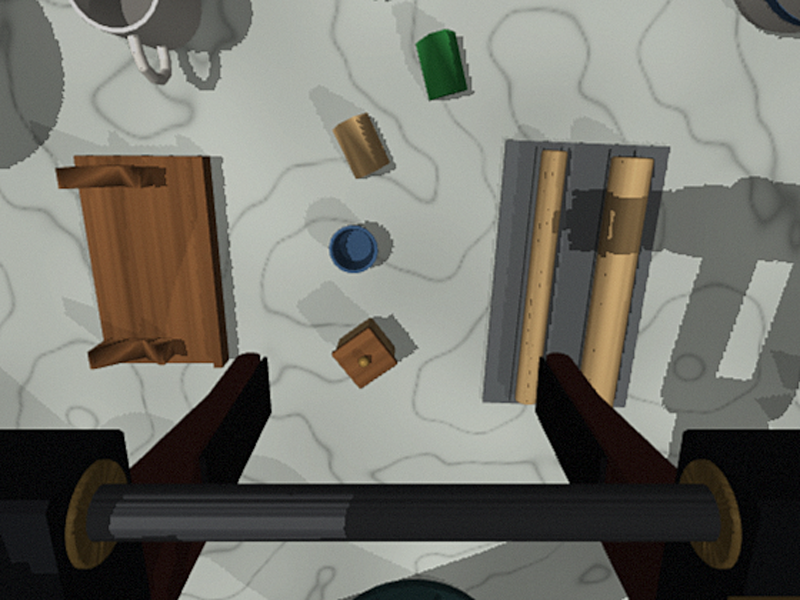

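This view shows everything (in 800x600 pixels): thick pin top end at (632,155), slim pin at (540,270), chock at (364,146), stand lip from (215,157) to (222,366). I'll fit and check with overlays.

```bash
cat > f.py <<'E'
from h import *
import pickle
c=pickle.load(open("w2.pkl","rb"));W=Cam(c);C=fixed();s,d=C["scene"],C["side"];k=.7
pin,r=fit([.4996,-.254,-.140],[(s,[[.14,0,.027],[-.14,0,.027]],[(181,175.7),(279.7,141.7)]),(d,[[.14,0,.027],[-.14,0,.027]],[(317.7,171.7),(422.7,199.7)]),
 (W,[[.14,0,.027]],[(632*k,157*k)])]);print("pin",pin.round(4),r.round(1).tolist())
st,r=fit([.57,.231,-.087],[(s,[[.115,-.068,.024],[-.115,-.068,.024],[.115,.068,.012],[-.115,.068,.012]],[(310,277.3),(395,228.7),(364.5,325),(449,265.5)]),
 (d,[[.115,-.068,.024],[-.115,-.068,.024],[.115,.068,.012],[-.115,.068,.012]],[(208,255),(312.7,296),(159,299),(269,353)]),
 (W,[[.115,-.068,.024],[-.115,-.068,.024],[-.115,-.058,.024],[.115,.068,.012]],np.array([(222,157),(229,365),(215,367),(75,157)])*k)])
print("stand",st.round(4),r.round(1).tolist())
a,b=W.ray(np.array([346.5,153.5])*k,0),W.ray(np.array([382,137.5])*k,0)
ch=[*W.ray(np.array([365,147])*k,.005)[:2],0];q=W.ray(np.array([358,179])*k,0)-W.ray(np.array([335,128])*k,0);ch[2]=np.arctan2(q[1],q[0])
x=np.array([.0275,-.0275]);cl=[[i,j,0] for i in x for j in (.02,-.02)]+[[i,j,.036] for i in x for j in (.008,-.008)]
print("chock",np.round(ch,4))
if __name__=="__main__":
    im=dict(w=(c["color"],W),s=(cv2.imread("pics/scene0.png"),s),d=(cv2.imread("pics/side0.png"),d))
    def tile(n,x,y,w,K,out):
        I,cam=im[n];h=out[1]/K;w=out[0]/K
        t=cv2.warpAffine(I,np.float32([[K,0,-K*x],[0,K,-K*y]]),out,flags=cv2.INTER_CUBIC)
        def L(v,P,E,col):
            q=(cam.proj(place(v,P))-[x,y])*K
            for a,b in E:cv2.line(t,tuple(int(g) for g in q[a]),tuple(int(g) for g in q[b]),col,1,cv2.LINE_AA)
        L(ch,cl,[(0,1),(2,3),(0,2),(1,3),(4,5),(6,7),(4,6),(5,7),(0,4),(1,5),(2,6),(3,7)],(0,0,255))
        L(st,[[i,j,z] for j,z in((-.068,.024),(-.058,.024),(.068,.012)) for i in(-.115,.115)],[(0,1),(2,3),(4,5),(0,2),(1,3)],(255,0,255))
        L(pin,[[-.14,0,.027],[.14,0,.027],[-.14,0,.047],[.14,0,.047]],[(0,1),(2,3)],(0,0,255))
        return t
    o=np.vstack([np.hstack([tile("w",40,60,0,2.2,(400,300)),tile("w",215,65,0,5,(400,300))]),np.hstack([tile("s",220,205,0,5,(400,300)),tile("w",345,90,0,2,(400,300))])])
    cv2.imwrite("pics/o1.png",o)
E
python3 f.py
```

```text
pin [ 0.4994 -0.2545 -0.1439] [[-0.1, -0.3], [-0.2, -0.4], [0.2, -0.2], [-0.0, 0.9], [-0.2, -0.2]]
stand [ 0.5702  0.2303 -0.0895] [[-0.7, -1.4], [-1.7, -1.9], [1.0, -0.2], [0.0, 0.5], [0.8, -1.4], [1.3, -0.5], [-1.8, -0.3], [-0.5, 1.0], [-13.0, -0.5], [-2.1, 1.5], [1.5, 0.1], [0.1, -0.4]]
chock [ 0.672  -0.009  -2.8241]
```

View pics/o1.png

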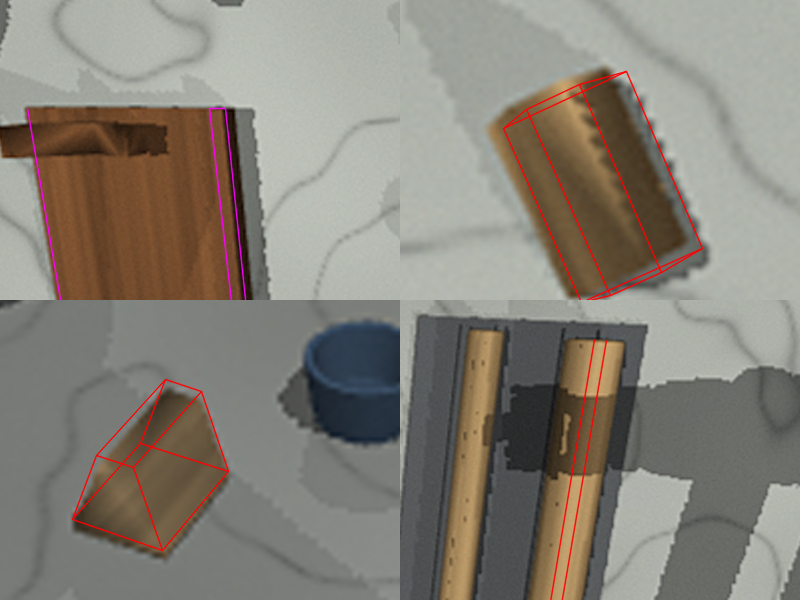

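Stand and pin overlays sit well. The chock model is off by a few pixels. I'll refine the chock by its corners and check the pin's edges numerically.

```bash
cat > g.py <<'E'
from f import *
I=c["color"];hsv=cv2.cvtColor(I,cv2.COLOR_BGR2HSV)
m=((hsv[...,1]>70)&(hsv[...,0]<28)&(hsv[...,2]>90)).astype(np.uint8)
n,lab,stt,cen=cv2.connectedComponentsWithStats(m)
pts=[]
for v in list(range(115,130,3))+list(range(190,246,5)):
    u=np.where(m[v,395:465])[0]+395;u=u[u>400]
    pts.append((u.min(),u.max()+1,v))
    # ignore rows where span is odd
A=np.array(pts,float)
P=np.array([W.ray(((a+b)/2-.5,v),.030) for a,b,v in A])   # silhouette mid-plane
for (a,b,v),p in zip(A,P):
    t=pin[2];dx,dy=p[:2]-pin[:2];print(a,b,v,"along",round(dx*np.cos(t)+dy*np.sin(t),3),"off mm",round(1000*(-dx*np.sin(t)+dy*np.cos(t)),1))
oW=np.array([(489,125),(693,250),(571,299)])/5+[215,65]
oS=(np.array([(72,530),(165,557),(228,472),(165,390),(205,402)])-[0,300])/5+[220,205]
v=np.array(ch);cl=np.array(cl)
for _ in range(4):
    obs=[]
    for cam,o in((W,oW),(s,oS)):
        q=cam.proj(place(v,cl));i=[np.argmin(np.hypot(*(q-p).T)) for p in o];obs.append((cam,cl[i],o))
    v,r=fit(v,obs)
print("chock",v.round(4),r.round(1).tolist())
E
python3 g.py
```

```text
pin [ 0.4994 -0.2545 -0.1439] [[-0.1, -0.3], [-0.2, -0.4], [0.2, -0.2], [-0.0, 0.9], [-0.2, -0.2]]
stand [ 0.5702  0.2303 -0.0895] [[-0.7, -1.4], [-1.7, -1.9], [1.0, -0.2], [0.0, 0.5], [0.8, -1.4], [1.3, -0.5], [-1.8, -0.3], [-0.5, 1.0], [-13.0, -0.5], [-2.1, 1.5], [1.5, 0.1], [0.1, -0.4]]
chock [ 0.672  -0.009  -2.8241]
429.0 457.0 115.0 along 0.133 off mm -0.4
428.0 457.0 118.0 along 0.129 off mm -0.4
428.0 456.0 121.0 along 0.125 off mm -0.4
428.0 455.0 124.0 along 0.12 off mm -0.4
427.0 455.0 127.0 along 0.116 off mm -0.4
418.0 444.0 190.0 along 0.023 off mm -1.2
417.0 444.0 195.0 along 0.015 off mm -1.7
416.0 443.0 200.0 along 0.007 off mm -1.4
416.0 442.0 205.0 along -0.001 off mm -1.9
415.0 441.0 210.0 along -0.009 off mm -1.7
414.0 440.0 215.0 along -0.017 off mm -1.4
413.0 439.0 220.0 along -0.025 off mm -1.2
413.0 439.0 225.0 along -0.033 off mm -2.5
412.0 438.0 230.0 along -0.041 off mm -2.2
411.0 437.0 235.0 along -0.05 off mm -2.0
410.0 436.0 240.0 along -0.058 off mm -1.7
410.0 435.0 245.0 along -0.066 off mm -2.3
chock [ 0.6688 -0.0144 -2.7583] [[-32.8, 25.2], [-73.6, 0.2], [-49.2, -9.6], [-0.1, -3.4], [-0.1, -3.5], [-1.2, -2.6], [-1.5, -3.9], [-2.2, -4.4]]
```

```bash
sed -i 's/(489,125),(693,250),(571,299)\])/(89,125),(293,250),(171,299)])/' g.py; python3 g.py | tail -1; python3 -c "
from h import *
go([.499,-.255,.16],-.14)"
```

```text
chock [ 0.6739 -0.0056 -2.8142] [[0.3, -0.1], [-0.3, -1.5], [0.0, -0.2], [0.6, -0.8], [0.1, -0.2], [0.5, 1.0], [0.5, -0.9], [-0.3, -1.1]]
t 2.58 at [ 0.6029 -0.0418  0.423 ] yaw [ 0.996 -0.093 -0.001] F [-0.5 -0.1 -0.8] w 0.0878 0.0
shift [-0.1669  0.4437  0.5262] turn [0.0001 0.001  0.045 ]
```

```bash

python3 -m handwheel '[[[-0.167,0.444,0.4],[0,0,0.045],0.7],[[-0.167,0.444,0.4],[0,0,0.045],0.7],[[-0.167,0.444,0.4],[0,0,0.045],0.7],[[-0.167,0.444,0.4],[0,0,0.045],0.7],[[-0.167,0.444,0.4],[0,0,0.045],0.7]]' >/dev/null
python3 -m handwheel '[[[-0.075,0.2,0.2],[0,0,0.024],0.7],[[-0.075,0.2,0.2],[0,0,0.024],0.7],[[-0.075,0.2,0.2],[0,0,0.024],0.7],[[-0.075,0.2,0.2],[0,0,0.024],0.7],[[-0.075,0.2,0.2],[0,0,0.024],0.7]]'
python3 -c "
from h import *
go([.499,-.255,.012],-.138)"
```

```text
t: 3.42
tool_pos: [0.4793, -0.2787, 0.1858]
tcp_rot: [0.997, -0.083, -0.003, -0.001]
force: [0.5, 0.2, 0.7]
gripper_width: 0.0615
finger_force: 0.0
t 3.42 at [ 0.4793 -0.2787  0.1858] yaw [ 0.986 -0.166 -0.006] F [0.5 0.2 0.7] w 0.0615 0.0
shift [ 0.0331 -0.0527  0.3474] turn [-0.0018  0.0058 -0.0278]
```

```bash

python3 -m handwheel '[[[0.03,-0.05,0.1],[0,0,-0.026],0.68],[[0.03,-0.05,0.1],[0,0,-0.026],0.68],[[0.03,-0.05,0.16],[0,0,-0.026],0.68],[[0.03,-0.05,0.22],[0,0,-0.026],0.68],[[0.03,-0.05,0.22],[0,0,-0.026],0.68]]' >/dev/null
python3 -m handwheel '[[[0,0,0],[0,0,0],0.68],[[0,0,0],[0,0,0],0.68],[[0,0,0],[0,0,0],0.68]]'
python3 -c "
from h import *
go([.499,-.255,.012],-.138)"
```

```text
t: 4.08
tool_pos: [0.5046, -0.2565, 0.0811]
tcp_rot: [0.998, -0.068, 0.002, 0.001]
force: [-1.2, 1.1, -0.0]
gripper_width: 0.0598
finger_force: 0.0
t 4.08 at [ 0.5046 -0.2565  0.0811] yaw [ 0.991 -0.136  0.004] F [-1.2  1.1 -0. ] w 0.0598 0.0
shift [-0.012  -0.0016  0.1382] turn [ 0.0015 -0.0035  0.0018]
```

```bash

python3 -m handwheel '[[[-0.01,-0.001,0.05],[0,0,0],0.68],[[-0.01,-0.001,0.09],[0,0,0],0.68],[[-0.01,-0.001,0.12],[0,0,0],0.68],[[-0.01,-0.001,0.134],[0,0,0],0.68],[[-0.01,-0.001,0.134],[0,0,0],0.68]]' 
python3 -m handwheel '[[[0,0,0],[0,0,0],0.68],[[0,0,0],[0,0,0],0.68],[[0,0,0],[0,0,0],0.68]]'
python3 -c "
from h import *
go([.499,-.255,.013],-.138)"
```

```text
t: 4.5
tool_pos: [0.4983, -0.2545, 0.0117]
tcp_rot: [0.998, -0.068, -0.0, -0.0]
force: [-0.1, 0.2, -0.5]
gripper_width: 0.0597
finger_force: 0.0
t: 4.75
tool_pos: [0.4993, -0.2551, 0.0129]
tcp_rot: [0.998, -0.068, 0.001, 0.001]
force: [0.4, -0.4, -0.1]
gripper_width: 0.0597
finger_force: 0.0
t 4.75 at [ 0.4993 -0.2551  0.0129] yaw [ 0.991 -0.136  0.002] F [ 0.4 -0.4 -0.1] w 0.0597 0.0
shift [-0.0006 -0.0002 -0.0001] turn [ 0.0009 -0.0021  0.0018]
```

Well aligned; close on the pin.

```bash

python3 -m handwheel '[[[0,0,0],[0,0,0],0.4],[[0,0,0],[0,0,0],0.35],[[0,0,0],[0,0,0],0.3],[[0,0,0],[0,0,0],0.3],[[0,0,0],[0,0,0],0.3]]' 25
python3 -m handwheel '[[[0,0,0],[0,0,0],0.3],[[0,0,0],[0,0,0],0.3],[[0,0,-0.04],[0,0,0],0.3],[[0,0,-0.1],[0,0,0],0.3],[[0,0,-0.18],[0,0,0],0.3]]' 40
python3 -c "
from h import *
go([.57,.23,.20],-.0895)"
```

```text
t: 5.17
tool_pos: [0.4985, -0.2562, 0.0123]
tcp_rot: [0.998, -0.068, 0.0, 0.001]
force: [-2.0, -4.9, 4.0]
gripper_width: 0.0397
finger_force: 25.0
t: 5.58
tool_pos: [0.4957, -0.2529, 0.0999]
tcp_rot: [0.998, -0.068, -0.003, -0.002]
force: [0.5, -1.1, -1.6]
gripper_width: 0.0392
finger_force: 40.0
t 5.58 at [ 0.4957 -0.2529  0.0999] yaw [ 0.991 -0.136 -0.006] F [ 0.5 -1.1 -1.6] w 0.0392 40.0
shift [ 0.0146 -0.9777 -0.1971] turn [-0.0032  0.006  -0.0448]
```

```bash

python3 -m handwheel '[[[0.01,-0.1,-0.14],[0,0,0],0.3],[[0.015,-0.95,-0.14],[0,0,-0.042],0.3],[[0.015,-0.95,-0.14],[0,0,-0.042],0.3],[[0.015,-0.95,-0.14],[0,0,-0.042],0.3],[[0.015,-0.95,-0.14],[0,0,-0.042],0.3]]'
python3 -m handwheel '[[[0.015,-0.7,0],[0,0,-0.02],0.3],[[0.015,-0.7,0],[0,0,-0.02],0.3],[[0.015,-0.7,0],[0,0,-0.02],0.3],[[0.015,-0.7,0],[0,0,-0.02],0.3],[[0.015,-0.7,0],[0,0,-0.02],0.3]]'
python3 -c "
from h import *
go([.5715,.2502,.15],-.0895)"
```

```text
t: 6.0
tool_pos: [0.5277, -0.0648, 0.149]
tcp_rot: [0.999, -0.047, -0.0, -0.0]
force: [0.3, 0.1, -2.1]
gripper_width: 0.0394
finger_force: 40.0
t: 6.42
tool_pos: [0.5511, 0.1425, 0.1485]
tcp_rot: [0.999, -0.036, -0.001, 0.0]
force: [0.1, -0.1, -2.1]
gripper_width: 0.0391
finger_force: 40.0
t 6.42 at [0.5511 0.1425 0.1485] yaw [ 0.997 -0.071 -0.001] F [ 0.1 -0.1 -2.1] w 0.0391 40.0
shift [ 0.0254 -0.2178 -0.0031] turn [0.0002 0.0011 0.0175]
```

```bash

python3 -m handwheel '[[[0.022,-0.19,0],[0,0,0.014],0.3],[[0.022,-0.19,0],[0,0,0.014],0.3],[[0.022,-0.19,0],[0,0,0.014],0.3],[[0.022,-0.19,0],[0,0,0.014],0.3],[[0.022,-0.19,0],[0,0,0.014],0.3]]' >/dev/null
python3 -m handwheel '[[[0,0,0],[0,0,0],0.3],[[0,0,0],[0,0,0],0.3],[[0,0,0],[0,0,0],0.3]]' >/dev/null
python3 -c "
from h import *
go([.5715,.2502,.075],-.0895)"
```

```text
t 7.08 at [0.5694 0.2327 0.1488] yaw [ 0.996 -0.088 -0.001] F [-0.   0.5 -2.7] w 0.0391 40.0
shift [ 0.0012 -0.0352  0.1475] turn [0.0004 0.0006 0.0016]
```

```bash

python3 -m handwheel '[[[0.001,-0.035,0],[0,0,0.002],0.3],[[0.001,-0.035,0.05],[0,0,0.002],0.3],[[0.001,-0.035,0.1],[0,0,0.002],0.3],[[0.001,-0.035,0.147],[0,0,0.002],0.3],[[0.001,-0.035,0.147],[0,0,0.002],0.3]]' >/dev/null
python3 -m handwheel '[[[0,0,0],[0,0,0],0.3],[[0,0,0],[0,0,0],0.3],[[0,0,0],[0,0,0],0.3]]' >/dev/null
python3 - <<'E'
from h import *
go([.5715,.2502,.032],-.0895)
o=[]
for n,x,y in(("scene",290,190),("side",140,220)):
    c=vision.capture(n);o.append(cv2.warpAffine(c["color"],np.float32([[2.2,0,-2.2*x],[0,2.2,-2.2*y]]),(400,360),flags=cv2.INTER_CUBIC))
cv2.imwrite("pics/p1.png",np.hstack(o))
E
```

```text
t 7.75 at [0.5732 0.2518 0.0772] yaw [ 0.996 -0.088  0.003] F [-0.1 -0.  -2.2] w 0.0393 40.0
shift [-0.0034  0.0037  0.0904] turn [-0.0012 -0.0027  0.0009]
```

View pics/p1.png

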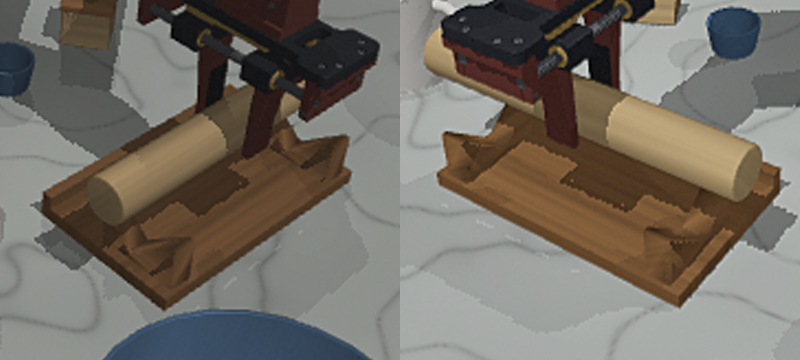

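The pin is held level above the stand. Its end caps are at (105,200) in the scene crop and (747,170) in the side crop. I'll check where those fall in the stand frame.

```bash
python3 - <<'E'
from h import *
C=fixed();st=[.5702,.2303,-.0895]
c,s=np.cos(st[2]),np.sin(st[2])
for n,uv in(("scene",(337.7,280.9)),("side",(297.7,297.3))):
    p=C[n].ray(uv,.0917);d=p[:2]-st[:2];print(n,p.round(4),"local",(c*d[0]+s*d[1]).round(4),(-s*d[0]+c*d[1]).round(4))
E
```

```text
scene [0.7134 0.2394 0.0917] local 0.1418 0.0218
side [0.4381 0.2599 0.0917] local -0.1342 0.0176
```

```bash

python3 -m handwheel '[[[-0.006,0.001,0.02],[0,0,0],0.3],[[-0.006,0.001,0.045],[0,0,0],0.3],[[-0.006,0.001,0.065],[0,0,0],0.3],[[-0.006,0.001,0.08],[0,0,0],0.3],[[-0.006,0.001,0.08],[0,0,0],0.3]]' >/dev/null
python3 -m handwheel '[[[0,0,0],[0,0,0],0.3],[[0,0,0],[0,0,0],0.3],[[0,0,0],[0,0,0],0.3]]' >/dev/null
python3 -c "
from h import *
go([.570,.2502,.032],-.0895)"
```

```text
t 8.52 at [0.5691 0.2517 0.0357] yaw [ 0.996 -0.088  0.001] F [-0.2 -0.1 -2. ] w 0.039 40.0
shift [0.002  0.0029 0.0074] turn [-0.0004 -0.0007  0.0015]
```

```bash

python3 -m handwheel '[[[0.001,0.002,0.002],[0,0,0],0.3],[[0.001,0.002,0.004],[0,0,0],0.3],[[0.001,0.002,0.006],[0,0,0],0.3],[[0.001,0.002,0.008],[0,0,0],0.3],[[0.001,0.002,0.008],[0,0,0],0.3]]'
python3 -m handwheel '[[[0,0,0.001],[0,0,0],0.3],[[0,0,0.002],[0,0,0],0.3],[[0,0,0.002],[0,0,0],0.3],[[0,0,0.002],[0,0,0],0.3]]'
```

```text
t: 8.93
tool_pos: [0.5695, 0.2509, 0.0318]
tcp_rot: [0.999, -0.044, 0.0, -0.0]
force: [-1.3, 1.4, 0.6]
gripper_width: 0.0394
finger_force: 40.0
t: 9.27
tool_pos: [0.5697, 0.2512, 0.0314]
tcp_rot: [0.999, -0.044, 0.001, -0.001]
force: [-0.6, 2.6, 5.6]
gripper_width: 0.0391
finger_force: 40.0
```

Contact made: the vertical force has gone from -2 to +5.6 N. Ease the grip, then open.

```bash

python3 -m handwheel '[[[0,0,0.001],[0,0,0],0.3],[[0,0,0.001],[0,0,0],0.3],[[0,0,0.001],[0,0,0],0.3]]' 4
python3 -m handwheel '[[[0,0,0.001],[0,0,0],0.5],[[0,0,0.001],[0,0,0],0.6],[[0,0,0.001],[0,0,0],0.68],[[0,0,0],[0,0,0],0.68],[[0,0,0],[0,0,0],0.68]]'
python3 -m handwheel '[[[0,0,-0.04],[0,0,0],0.68],[[0,0,-0.1],[0,0,0],0.68],[[0,0,-0.18],[0,0,0],0.68],[[0,0,-0.26],[0,0,0],0.68],[[0,0,-0.3],[0,0,0],0.68]]'
python3 - <<'E'
from h import *
go([.674,-.006,.15],.327+np.pi/2); go([.674,-.006,.15],.327-np.pi/2);print(bot.state()["joint_pos"])
for n in("scene","side"):cv2.imwrite(f"pics/q_{n}.png",vision.capture(n)["color"])
E
```

```text
t: 9.52
tool_pos: [0.5697, 0.2516, 0.0303]
tcp_rot: [0.999, -0.044, 0.001, -0.001]
force: [-1.2, 5.2, 2.9]
gripper_width: 0.0401
finger_force: 4.0
t: 9.93
tool_pos: [0.5689, 0.2502, 0.0296]
tcp_rot: [0.999, -0.044, -0.0, 0.0]
force: [0.5, 0.5, 0.3]
gripper_width: 0.0597
finger_force: 0.0
t: 10.35
tool_pos: [0.5711, 0.251, 0.1846]
tcp_rot: [0.999, -0.044, 0.003, -0.001]
force: [0.5, 0.4, 0.4]
gripper_width: 0.0603
finger_force: 0.0
t 10.35 at [0.5711 0.251  0.1846] yaw [ 0.996 -0.088  0.005] F [0.5 0.4 0.4] w 0.0603 0.0
shift [0.2499 0.494  0.0696] turn [ 0.0038 -0.0053 -1.8964]
t 10.35 at [0.5711 0.251  0.1846] yaw [ 0.996 -0.088  0.005] F [0.5 0.4 0.4] w 0.0603 0.0
shift [0.2499 0.494  0.0696] turn [-0.0048 -0.0034  1.1036]
[ 3.03455051e-01  4.23901509e-01  1.50629462e+00 -1.09745423e-04
  1.20561814e+00  1.96235834e+00]
```

```bash
python3 - <<'E'
from h import *
C=fixed();st=[.5702,.2303,-.0895];o=[]
a=np.linspace(0,2*np.pi,40)
for n,x,y in(("scene",300,200),("side",140,230)):
    I=cv2.warpAffine(cv2.imread(f"pics/q_{n}.png"),np.float32([[2.4,0,-2.4*x],[0,2.4,-2.4*y]]),(400,340),flags=cv2.INTER_CUBIC)
    for e in(-.14,.14):
        q=(C[n].proj(place(st,np.c_[0*a+e,.02+.02*np.cos(a),.045+.02*np.sin(a)]))-[x,y])*2.4
        cv2.polylines(I,[q.astype(np.int32)],True,(0,0,255),1,cv2.LINE_AA)
    o.append(I)
cv2.imwrite("pics/q.png",np.hstack(o))
E
```

```text
(no output)
```

View pics/q.png

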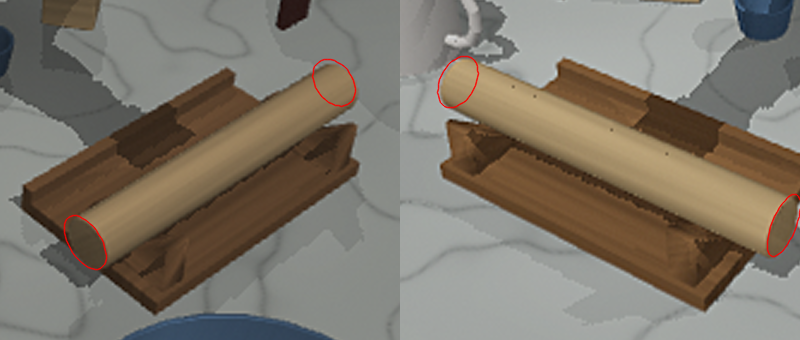

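```bash

python3 -m handwheel '[[[0,0.2,0],[0,0,-0.9],1],[[0,0.2,0],[0,0,-0.9],1],[[0,0.2,0],[0,0,-0.9],1],[[0,0.2,0],[0,0,-0.9],1],[[0,0.2,0],[0,0,-0.9],1]]' >/dev/null
python3 -c "
from h import *
go([.674,-.006,.12],.327+np.pi/2)"
```

```text
t 10.87 at [0.559  0.149  0.1783] yaw [ 0.862  0.506 -0.003] F [-0.7 -0.3 -0.2] w 0.0868 0.0
shift [0.0416 0.3839 0.1162] turn [-0.0025  0.0016 -1.3053]
```

The pin is seated, and the predicted cap circles (about (85,242) and (335,83) in the left crop) fall on its ends. On to the chock.

```bash

python3 -m handwheel '[[[0.04,0.36,0],[0,0,-0.95],1],[[0.04,0.36,0],[0,0,-0.95],1],[[0.04,0.36,0],[0,0,-0.95],1],[[0.04,0.36,0],[0,0,-0.95],1],[[0.04,0.36,0],[0,0,-0.95],1]]' >/dev/null
python3 -c "
from h import *
go([.674,-.006,.12],.327+np.pi/2)"
```

```text
t 11.28 at [6.705e-01 5.000e-04 1.781e-01] yaw [ 0.405  0.914 -0.002] F [ 0.4 -0.6  0.9] w 0.0877 0.0
shift [-0.0088  0.0115  0.1162] turn [ 3.000e-04  1.900e-03 -7.108e-01]
```

```bash

python3 -m handwheel '[[[0,0,0],[0,0,-0.64],1],[[0,0,0],[0,0,-0.64],1],[[0,0,0],[0,0,-0.64],1],[[0,0,0.05],[0,0,-0.64],1],[[0,0,0.1],[0,0,-0.64],1]]' >/dev/null
python3 -m handwheel '[[[0,0,0],[0,0,-0.05],1],[[0,0,0],[0,0,-0.05],1],[[0,0,0],[0,0,-0.05],1],[[0,0,0],[0,0,-0.05],1]]' >/dev/null
python3 -c "
from h import *
go([.674,-.006,.12],.327+np.pi/2)"
```

```text
t 12.03 at [0.6683 0.0054 0.1297] yaw [-0.252  0.968  0.   ] F [0.1 0.8 0.4] w 0.0879 0.0
shift [-0.0248  0.0053  0.0195] turn [ 0.0002  0.     -0.0691]
```

```bash

python3 -m handwheel '[[[-0.025,0.005,0],[0,0,-0.069],1],[[-0.025,0.005,0.02],[0,0,-0.069],1],[[-0.025,0.005,0.06],[0,0,-0.069],1],[[-0.025,0.005,0.1],[0,0,-0.069],1],[[-0.025,0.005,0.1],[0,0,-0.069],1]]' >/dev/null
python3 -m handwheel '[[[0,0,0],[0,0,0],1],[[0,0,0],[0,0,0],1],[[0,0,0],[0,0,0],1]]' >/dev/null
python3 - <<'E'
from h import *
go([.674,-.006,.005],.327+np.pi/2)
s,d=[cv2.warpAffine(vision.capture(n)["color"],np.float32([[4,0,-4*x],[0,4,-4*y]]),(400,400),flags=cv2.INTER_CUBIC) for n,x,y in(("scene",205,180),("side",205,160))]
cv2.imwrite("pics/r.png",np.hstack([s,d]))
E
```

```text
t 12.7 at [ 0.6748 -0.006   0.0812] yaw [-0.322  0.947 -0.001] F [ 0.2 -0.3  1. ] w 0.0879 0.0
shift [ 0.0006 -0.0018  0.1524] turn [0.002  0.0008 0.001 ]
```

```bash

python3 -m handwheel '[[[0,-0.002,0.04],[0,0,0],1],[[0,-0.002,0.09],[0,0,0],1],[[0,-0.002,0.125],[0,0,0],1],[[0,-0.002,0.145],[0,0,0],1],[[0,-0.002,0.15],[0,0,0],1]]' 
python3 -m handwheel '[[[0,0,0],[0,0,0],0.8],[[0,0,0],[0,0,0],0.65],[[0,0,0],[0,0,0],0.5],[[0,0,0],[0,0,0],0.5],[[0,0,0],[0,0,0],0.5]]' 6
python3 -m handwheel '[[[0,0,0],[0,0,0],0.5],[[0,0,0],[0,0,0],0.5],[[0,0,0],[0,0,0],0.5]]' 20
python3 -c "
from h import *
go([.674,-.006,.1],.327+np.pi/2)"
```

```text
t: 13.22
tool_pos: [0.6718, -0.0062, 0.0034]
tcp_rot: [0.582, 0.813, -0.001, -0.001]
force: [-0.0, 0.3, -0.4]
gripper_width: 0.0878
finger_force: 0.0
t: 13.63
tool_pos: [0.6736, -0.0064, 0.0059]
tcp_rot: [0.582, 0.813, 0.0, 0.001]
force: [1.2, 0.2, 0.9]
gripper_width: 0.058
finger_force: 0.3
t: 13.88
tool_pos: [0.6736, -0.0064, 0.0058]
tcp_rot: [0.582, 0.813, 0.0, 0.001]
force: [-0.5, -0.0, 5.9]
gripper_width: 0.0547
finger_force: 20.0
t 13.88 at [ 0.6736 -0.0064  0.0058] yaw [-0.323  0.946 -0.001] F [-0.5 -0.   5.9] w 0.0547 20.0
shift [ 0.0004  0.0013 -0.1885] turn [0.0015 0.0006 0.0016]
```

```bash

python3 -m handwheel '[[[0,0,-0.03],[0,0,0],0.5],[[0,0,-0.1],[0,0,0],0.5],[[0,0,-0.18],[0,0,0],0.5],[[0,0,-0.26],[0,0,0],0.5],[[0,0,-0.3],[0,0,0],0.5]]' 25
python3 -c "
from h import *
go([.5676,.2014,.15],-.0895+np.pi/2)"
```

```text
t: 14.3
tool_pos: [0.6747, -0.0065, 0.1596]
tcp_rot: [0.582, 0.813, 0.001, 0.002]
force: [0.6, -0.8, -0.4]
gripper_width: 0.0549
finger_force: 25.0
t 14.3 at [ 0.6747 -0.0065  0.1596] yaw [-0.323  0.946 -0.002] F [ 0.6 -0.8 -0.4] w 0.0549 25.0
shift [ 0.4628 -0.0685  0.0179] turn [0.005  0.0011 0.3995]
```

```bash

python3 -m handwheel '[[[0.45,-0.068,0],[0,0,0.38],0.5],[[0.45,-0.068,0],[0,0,0.38],0.5],[[0.45,-0.068,0],[0,0,0.38],0.5],[[0.45,-0.068,0],[0,0,0.38],0.5],[[0.45,-0.068,0],[0,0,0.38],0.5]]' >/dev/null
python3 -m handwheel '[[[0,0,0],[0,0,0],0.5],[[0,0,0],[0,0,0],0.5],[[0,0,0],[0,0,0],0.5]]' >/dev/null
python3 -c "
from h import *
go([.5676,.2014,.10],-.0895+np.pi/2)"
```

```text
t 14.97 at [0.5771 0.1781 0.1548] yaw [ 0.068  0.998 -0.001] F [-0.3  0.4  1.2] w 0.0549 25.0
shift [ 0.0453 -0.0221  0.1095] turn [0.0002 0.0005 0.0205]
```

```bash

python3 -m handwheel '[[[0.045,-0.022,0],[0,0,0.02],0.5],[[0.045,-0.022,0.02],[0,0,0.02],0.5],[[0.045,-0.022,0.08],[0,0,0.02],0.5],[[0.045,-0.022,0.14],[0,0,0.02],0.5],[[0.045,-0.022,0.14],[0,0,0.02],0.5]]' >/dev/null
python3 -m handwheel '[[[0,0,0],[0,0,0],0.5],[[0,0,0],[0,0,0],0.5],[[0,0,0],[0,0,0],0.5]]' >/dev/null
python3 -c "
from h import *
go([.5676,.2014,.02],-.0895+np.pi/2)"
```

```text
t 15.63 at [0.5693 0.2011 0.0865] yaw [0.091 0.996 0.001] F [0.7 0.7 0.1] w 0.0552 25.0
shift [ 1.000e-04 -3.800e-03  1.329e-01] turn [ 0.0026 -0.0008 -0.0014]
```

```bash

python3 -m handwheel '[[[0,-0.003,0.04],[0,0,0],0.5],[[0,-0.003,0.075],[0,0,0],0.5],[[0,-0.003,0.105],[0,0,0],0.5],[[0,-0.003,0.125],[0,0,0],0.5],[[0,-0.003,0.13],[0,0,0],0.5]]' >/dev/null
python3 -m handwheel '[[[0,0,0],[0,0,0],0.5],[[0,0,0],[0,0,0],0.5],[[0,0,0],[0,0,0],0.5]]'
python3 -m handwheel '[[[0,0,0.001],[0,0,0],0.5],[[0,0,0.002],[0,0,0],0.5],[[0,0,0.003],[0,0,0],0.5],[[0,0,0.004],[0,0,0],0.5],[[0,0,0.004],[0,0,0],0.5]]'
```

```text
t: 16.3
tool_pos: [0.5671, 0.2018, 0.021]
tcp_rot: [0.738, 0.675, 0.001, 0.0]
force: [-0.0, 0.0, -0.6]
gripper_width: 0.0548
finger_force: 25.0
t: 16.72
tool_pos: [0.566, 0.2016, 0.0178]
tcp_rot: [0.738, 0.675, -0.0, -0.0]
force: [-0.2, -0.2, -0.6]
gripper_width: 0.0548
finger_force: 25.0
```

```bash

python3 -m handwheel '[[[0,0,0.001],[0,0,0],0.5],[[0,0,0.002],[0,0,0],0.5],[[0,0,0.002],[0,0,0],0.5],[[0,0,0.002],[0,0,0],0.5]]'
```

```text
t: 17.05
tool_pos: [0.566, 0.2016, 0.0178]
tcp_rot: [0.738, 0.675, 0.0, 0.0]
force: [-3.1, -0.5, 7.9]
gripper_width: 0.0548
finger_force: 25.0
```

```bash

python3 -m handwheel '[[[0,0,0],[0,0,0],0.62],[[0,0,0],[0,0,0],0.62],[[0,0,0],[0,0,0],0.72],[[0,0,0],[0,0,0],0.8],[[0,0,0],[0,0,0],0.8]]' 4
python3 -m handwheel '[[[0,0,-0.03],[0,0,0],0.8],[[0,0,-0.1],[0,0,0],0.8],[[0,0,-0.18],[0,0,0],0.8],[[0,0,-0.26],[0,0,0],0.8],[[0,0,-0.34],[0,0,0],0.8]]'
python3 -m handwheel '[[[-0.3,0,-0.08],[0,0,0],0.8],[[-0.3,0,-0.08],[0,0,0],0.8],[[-0.3,0,-0.08],[0,0,0],0.8],[[-0.3,0,-0.08],[0,0,0],0.8],[[-0.3,0,-0.08],[0,0,0],0.8]]'
python3 - <<'E'
from h import *
C=fixed();st=[.5702,.2303,-.0895];o=[]
a=np.linspace(0,2*np.pi,40)
for n,x,y in(("scene",300,200),("side",140,230)):
    I=cv2.warpAffine(vision.capture(n)["color"],np.float32([[2.4,0,-2.4*x],[0,2.4,-2.4*y]]),(400,340),flags=cv2.INTER_CUBIC)
    X=[np.c_[0*a+e,.02+.02*np.cos(a),.045+.02*np.sin(a)] for e in(-.14,.14)]+[np.array([[i,-.029-j*.008,.048] for i,j in((-.0275,-1),(.0275,-1),(.0275,1),(-.0275,1))])]
    for P in X:
        q=(C[n].proj(place(st,P))-[x,y])*2.4
        cv2.polylines(I,[q.astype(np.int32)],True,(0,0,255),1,cv2.LINE_AA)
    o.append(I)
cv2.imwrite("pics/z.png",np.hstack(o))
E
```

```text
t: 17.47
tool_pos: [0.5662, 0.2016, 0.0168]
tcp_rot: [0.738, 0.675, 0.0, -0.0]
force: [-0.1, 0.3, 0.2]
gripper_width: 0.0691
finger_force: 0.0
t: 17.88
tool_pos: [0.5655, 0.2015, 0.1883]
tcp_rot: [0.738, 0.675, -0.0, -0.0]
force: [0.5, -0.6, -0.2]
gripper_width: 0.0702
finger_force: 0.0
t: 18.3
tool_pos: [0.5531, 0.0474, 0.2286]
tcp_rot: [0.739, 0.673, 0.0, 0.002]
force: [-0.0, 0.2, 0.6]
gripper_width: 0.0707
finger_force: 0.0
```

View pics/z.png

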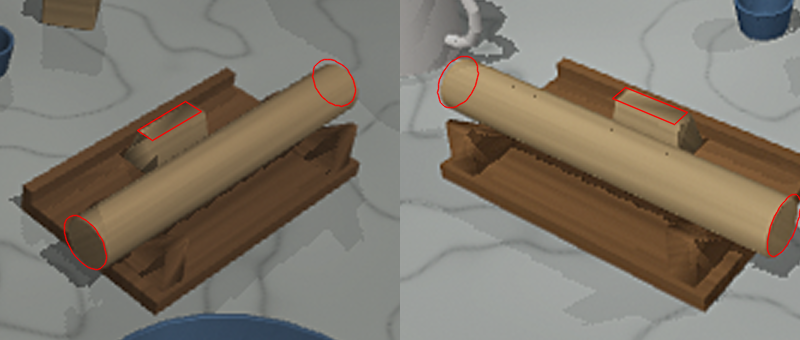

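The pin is seated in the cradles. The chock sits flat in the trough, its ridge matching the target outline at about (172,120) left and (650,105) right, and the gripper is clear. Handing in.

```bash
python3 -m handwheel '[[[0,0,0],[0,0,0],0.8],[[0,0,0],[0,0,0],0.8],[[0,0,0],[0,0,0],0.8],[[0,0,0],[0,0,0],0.8]]' >/dev/null; python3 -c "
from workcell import bot
print(bot.hand_in())"
```

```text
the job is handed in; nothing more can be done
None
```

The job is handed in: the thick pin lies centred in both cradles, the chock sits flat in the trough midway between them with its ridge along the pin, and the slim pin was left alone, at about 18.7 s of the 58 s allowed.

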